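Close up the specimen case

ROBOT

A 6-joint arm with a two-finger parallel gripper is mounted at the origin on the work surface. World frame = base frame: x ahead of the robot, y to its left, z up, the work surface at z = 0. Lengths are in mm, angles in degrees, forces in N, time in s.
With the tool pointing down it reaches from about 350 to 850 mm from the base axis. Payload 8.1 kg.
Tool frame: the origin (TCP) lies midway between the tips of the shut fingers; the grasp point (between the pads) lies 19 mm behind it; z points along the fingers, y is the line along which they close (so a half turn about z gives the same grasp; the last joint's range is limited). The gripper opens to 85 mm and grips with 20 to 120 N. Pads are 22 mm wide; open, the fingers measure 114 mm over their backs; the gripper's body (76 mm by 85 mm) begins 54 mm behind the grasp point. The pads swing forward as they close: fully open they stand 13 mm farther back than shut.
Start: joints at [-70.497, 7.471, 85.268, -0, 87.261, -4.893], TCP at [247.85, -546.421, 231.292] pointing down, gripper open.
Joint ranges: [-169.43, 169.43], [-51.17, 129.36], [1.28, 143.12], [-76.62, 256.62], [0, 156.53], [-152.29, 152.29]. Speed limits (degrees/s): [136.94, 136.94, 159.86, 180, 180, 180].

INTERFACE

Orientations are given as [roll, pitch, yaw] about the fixed x, y, z axes, in that order (R = Rz(yaw) Ry(pitch) Rx(roll)).
In Python, from bench import sense, snapshot, order, finder gives the robot as it stands.
- The arm moves only by the tool send_rows, never from a script. Its argument "steps" is a list of rows, each a list of 2 entries, a list of its own where there are three numbers: the shift along the world's x, y, z in units of 30 mm (1.0 is 30 mm), then the turn, a rotation vector about the world's x, y, z in rad. In form: [[[dx, dy, dz], [wx, wy, wz]], ...]. A call has 1 to 10 rows; each row is the pose to reach, as a shift and turn from the pose commanded when the call began; what a row does not reach only later rows make up. A row lasts 1/8 s, in which the tool goes at most 62.5 mm and 10.7 degrees, less where a joint would pass 70% of its speed; a pose out of reach is approached as far as the arm can. A call with a gripper value outside its range is refused whole. "fingers" is the closure, from 0 (fully open) to 1 (shut), set as the call begins (left out, the last holds). The fingers move at their own pace and stop on an object; "squeeze" is the grip in N (left out, the last holds). Time passes only in rows, so rows that repeat a pose let the fingers close. It gives the time, the measured TCP pose, the force, the opening and the grip force at its end, in the units of the state.
- sense(): the state, without advancing time (a new reading comes with each control period).
- snapshot(name): name is "scene" or "side" or "wrist"; returns a dict with "img" (480x640x3 uint8, red, green, blue), "K" (3x3 intrinsics, pixels), "pose" (4x4, takes a point from camera to world coordinates). Camera axes: x right, y up, looking along -z (the intrinsics and any distortion apply to the point x, -y, -z); pixel columns grow to the right and rows downward; lengths in mm; the calibration is good to about 2 mm. The wrist camera is an equidistant fisheye: a pixel r from the principal point sees the ray r / f radians off the axis. A picture is of the moment at which its call begins. There is no depth.
- order.hand_in(): hands the job in; it is judged then, once.
Trained networks look in the newest picture that a camera, given by its name, has taken for a name from the list of things; names that differ only in an ending like _2 or _b are one class to them, and where a whole thing is asked for, a point or a joint stands for the part that bears it (a point fixed in the world has none). Each returns a list of dicts, best first, with "confidence" (0 to 1); they miss things now and then, are a little off and sometimes report something else, mostly with a low value. They report only what shows in the picture. A call takes as long as a camera call.
- finder.find_in(label, camera): "box" ([left, top, width, height] as shares, 0 to 1, of the picture: columns of its width, rows of its height, round what is visible of it).
- finder.trace(label, camera): "mask" (480x640 bool, what is visible of it) and "box" ([left, top, width, height] as shares, 0 to 1, of the picture: columns of its width, rows of its height, round what is visible of it).
- finder.pinpoint(label, camera): "at" ([column, row] as shares, 0 to 1, of the picture: columns of its width, rows of its height: a listed point, or the origin of a listed thing).
The state is a dict: "time": time; "joint_pos": joint angles; "qd": joint speeds; "joint_efforts": joint torques, N m; "tool_pos": TCP position; "tcp_rot": TCP orientation; "ft_force": force on the tool from outside, world axes, zero at the start; "wrist_torque": the same for the moment, N m; "finger_gap": finger opening in mm; "grip_force": force on a finger pad.
Only numpy, scipy, OpenCV 4.12 (cv2) and the standard library are available. Lean on these libraries where they do the work, as an engineer would, in place of code of your own. Each camera call takes 0.05 s, during which the arm holds its last target. There are 200 camera calls.

TASK

Close up the grey slide-specimen case on the microscope desk using only gentle pushes of the fingertips: push both open drawers fully home, and only then push the lid over and down until it lies flat on the case. Do not grip, lift or pull anything, do not shove the case along the desk, and leave everything else where it stands; finish clear of everything.

Things in the scene. Friction and masses are not known exactly. Their poses are not given: they have to be found in the camera images.
- case: the specimen case, a loose grey metal box of about 3 kg in all, 160 mm deep (x) x 210 mm wide (y) x 72 mm high without its lid. Origin: centre of its underside. x points to its back, y to its left (seen from the robot), z up; two drawers come out of its front (-x). It slides if shoved with over 13 N; 2 to 6 N move its parts; pressing over 35 N counts as ramming or gripping
- drawer_left (a joint): how far the left drawer (centre line at y = +52.5 mm in the case's frame) stands out, in m: 0 = fully home, its front flush with the other's; positive = pulled out towards the case's -x. Slides with about 1 N of friction; stays where it is left
- drawer_right (a joint): the same for the right drawer (centre line at y = -52.5 mm in the case's frame)
- lid (a joint): opening angle of the lid in rad: 0 = shut, lying flat on the case, 1.57 = standing upright, more = leaning outwards over the desk to the right. It stays at any angle (stiff hinge, 0.3 N m: about 2 N at the free edge) and does not fall shut by itself, so it has to be pushed all the way down
- drawer_left_knob (a point): centre of the front end of the left drawer's black round knob (16 mm across, sticks out 14 mm from the drawer front, 28 mm above the desk). The drawer front behind it is a flat grey panel 101 mm wide, from 4 to 60 mm above the desk; moves with the drawer. Axes as the case's. With the drawer home this point lies 94 mm in front of the case's origin
- drawer_right_knob (a point): centre of the front end of the right drawer's black round knob (16 mm across, sticks out 14 mm from the drawer front, 28 mm above the desk). The drawer front behind it is a flat grey panel 101 mm wide, from 4 to 60 mm above the desk; moves with the drawer. Axes as the case's. With the drawer home this point lies 94 mm in front of the case's origin
- lid_hinge (a point): middle of the lid's hinge line, which runs along the right-hand upper edge of the case (parallel to the case's x axis), 105 mm right of the case's origin and 72.5 mm above the desk. Its axes turn with the lid: y points from the hinge to the free edge, z out of the lid's outer (upper) face
- lid_edge (a point): middle of the lid's free edge, on its outer face: 210 mm from the hinge line, 6 mm above the hinge line's plane of the lid. The lid is a plate 169 mm (case x) x 210 mm x 6 mm; a 20 mm lip along its front side hangs down over the tops of the drawer fronts when it is shut. Shut, the lid's outer face is 78.5 mm above the desk. Axes as for lid_hinge
- oil_bottle: amber glass bottle, 32 mm across, 75 mm tall, standing in front of the case's left side. Bystander, loose; origin: centre of its underside
- objective: steel microscope objective, 30 mm across, 50 mm tall, standing in front of the case's right side. Bystander, loose; origin: centre of its underside
- dish: shallow green glass dish, 80 mm across, 15 mm tall, on the desk right of the case, under the leaning lid. Bystander, loose; origin: centre of its underside
- slide_mailer: white plastic box 30 x 90 x 34 mm behind the case. Bystander, loose; origin: centre of its underside
- mug: white mug, 76 mm across, 90 mm tall, left of the case. Bystander, loose; origin: centre of its underside
- mouse: black computer mouse, 105 x 60 x 34 mm, well to the right of the case. Bystander, loose; origin: centre of its underside
- brush: brush 170 mm long, lying well to the left of the case. Bystander, loose; origin: about its middle

How it is judged (in metres and radians):
On the way, in this order (a step that is already met when the one before it is completed fails the run):
1. both drawers are fully home while the lid is still open (value of joint each of drawer_left, drawer_right below 0.005 m and value of joint lid above 0.5 rad), for 0.1 s.
2. the lid is shut (value of joint lid below 0.045 rad), for 0.1 s.
At the end, for the whole second after the job is handed in: Both drawers stand out less than 5 mm, the lid is within 0.045 rad (9 mm at its free edge) of shut, and the case stands flat and at rest on the desk (value of joint each of drawer_left, drawer_right below 0.005 m and value of joint lid below 0.045 rad and height (world z) of case below 0.006 m and angle between case's own z axis and vertical below 0.03 rad and linear speed of case below 0.02 m/s); the robot touches nothing.
It fails at once if the case is shoved more than 30 mm along the desk (distance of case from where it was at the start of the episode above 0.03 m).
It fails at once if the case is lifted or tipped (height (world z) of case above 0.012 m or angle between case's own z axis and vertical above 0.1 rad).
It fails at once if a drawer, the lid or the case is gripped or rammed (the fingers press on it with more than 35 N in all) (contact force between the fingers and case above 35 N).
It fails at once if a drawer is pulled farther out (value of joint any of drawer_left, drawer_right above 0.08 m).
It fails at once if a bystander is moved, lifted or knocked over (more than 25 mm or 0.5 rad) (distance of any of oil_bottle, objective, dish, slide_mailer, mug, mouse, brush from where it was at the start of the episode above 0.025 m or angle between any of oil_bottle, objective, dish, slide_mailer, mug, mouse's own z axis and vertical above 0.5 rad).
It also fails if it takes over 64 s, if anything falls off the work surface, if the arm or the gripper's body presses on something with over 40 N, if the wrist force passes 120 N, or if a joint passes its speed limit or range.

## Working session

There is one attempt and no reset: what is moved stays moved. The work goes in short steps, Python scripts to look and compute and a tool call to move; the robot and the scene stay as the last step left them, time stands still between calls to the robot, and variables do not carry over. Pictures are saved under pics/ and viewed, at most 10 in all, crops included, and the job is handed in when it is done.

Besides the shell and the picture viewer there is one more tool, called after "Call:" in YAML: its name, and indented under it one key for each argument. send_rows: Moves the arm, as the interface text tells. Its arguments: {"type":"object","properties":{"steps":{"type":"array"},"fingers":{"type":"number"},"squeeze":{"type":"number"}},"required":["steps"]}

```bash
mkdir -p pics; cat > h.py <<'E'
import numpy as np, cv2
from bench import sense, snapshot, order, finder
def shot(n):
    return snapshot(n)
def ray(s,px,cam):
    K=np.array(s["K"]);P=np.array(s["pose"])
    x=(px[0]-K[0,2])/K[0,0]; y=(px[1]-K[1,2])/K[1,1]
    if cam=="wrist":
        r=np.hypot(x,y); k=np.sin(r)/r if r>1e-9 else 1; d=np.array([x*k,y*k,np.cos(r)])
    else: d=np.array([x,y,1.])
    d=np.array([d[0],-d[1],-d[2]]); return P[:3,3],P[:3,:3]@(d/np.linalg.norm(d))
def tri(rs):
    A=0;b=0
    for o,d in rs:
        M=np.eye(3)-np.outer(d,d);A=A+M;b=b+M@o
    p=np.linalg.solve(A,b); return p,[float(np.linalg.norm((np.eye(3)-np.outer(d,d))@(p-o))) for o,d in rs]
def plane(r,z):
    o,d=r; return o+d*(z-o[2])/d[2]
E
python3 - <<'E'
from h import *
S={}
for c in("scene","side"):
    S[c]=shot(c); cv2.imwrite(f"pics/{c}0.png",S[c]["img"][:,:,::-1]); print(c,np.round(S[c]["K"],1).tolist(),np.round(S[c]["pose"],2).tolist())
names="case drawer_left_knob drawer_right_knob lid_hinge lid_edge oil_bottle objective dish slide_mailer mug mouse brush".split()
for n in names:
    R=[]
    for c in S:
        f=finder.pinpoint(n,c)
        if f:
            px=np.array(f[0]["at"])*[640,480];R.append(ray(S[c],px,c));print(n,c,px.round(1),round(f[0]["confidence"],2), plane(R[-1],0).round(0))
    if len(R)==2:
        p,e=tri(R);print("   ",p.round(1),np.round(e,1))
print(sense())
E
```

```text
scene [[605.5, 0.0, 316.9], [0.0, 605.5, 239.2], [0.0, 0.0, 1.0]] [[-0.15, -0.79, 0.59, 1341.04], [0.99, -0.13, 0.08, 166.32], [0.01, 0.6, 0.8, 1017.63], [0.0, 0.0, 0.0, 1.0]]
side [[490.7, 0.0, 316.6], [0.0, 490.7, 238.9], [0.0, 0.0, 1.0]] [[0.68, 0.59, -0.43, 210.28], [-0.73, 0.56, -0.39, -284.91], [0.01, 0.58, 0.81, 876.93], [0.0, 0.0, 0.0, 1.0]]
case scene [285.1 243.3] 0.58 [615.  -4.   0.]
drawer_left_knob scene [332.8 192. ] 0.58 [460.  75.   0.]
drawer_left_knob side [278.5 304.6] 0.97 [499.  83.   0.]
    [488.1  74.6  29.9] [3.8 3.8]
drawer_right_knob scene [283.3 186.3] 0.94 [461. -36.   0.]
lid_hinge scene [232.9 211.8] 0.72 [ 550. -130.    0.]
lid_hinge side [389.  315.1] 0.78 [633. -92.   0.]
    [ 601.2 -108.8   67.1] [2.2 2.2]
lid_edge scene [223.  132.5] 0.81 [ 314. -211.    0.]
lid_edge side [403.8 241.2] 0.81 [796.  -4.   0.]
    [ 604.2 -100.3  289.1] [3.7 3.7]
oil_bottle scene [374.1 232.7] 0.81 [559. 177.   0.]
oil_bottle side [263.5 263.3] 0.92 [546. 177.   0.]
    [550.  179.   -9.3] [2.6 2.6]
objective scene [234.9 208.9] 0.29 [ 541. -128.    0.]
objective si
[... 654 characters left out ...]
.2 2.2]
{'time': 1.3, 'joint_pos': array([-7.04955541e+01,  7.47047404e+00,  8.52681642e+01, -2.67970382e-04,
        8.72619467e+01, -4.89198234e+00]), 'qd': array([ 0.08809545,  0.05281547,  0.03367772, -0.00522519,  0.02693068,
        0.04028813]), 'joint_efforts': array([ 7.88661346e-04, -5.69309914e+01, -5.00856328e+01,  1.89099620e-05,
        1.31161407e-03, -3.76315597e-05]), 'tool_pos': array([ 247.85698545, -546.41056645,  231.29594858]), 'tcp_rot': array([-1.79999394e+02,  2.16808227e-04,  2.43964411e+01]), 'ft_force': array([ 0.66138424, -0.00615578,  0.49501634]), 'wrist_torque': array([-0.01861353, -0.02029764,  0.05380803]), 'grip_force': 0.0, 'finger_gap': 85.28941279633416}
```

View pics/scene0.png

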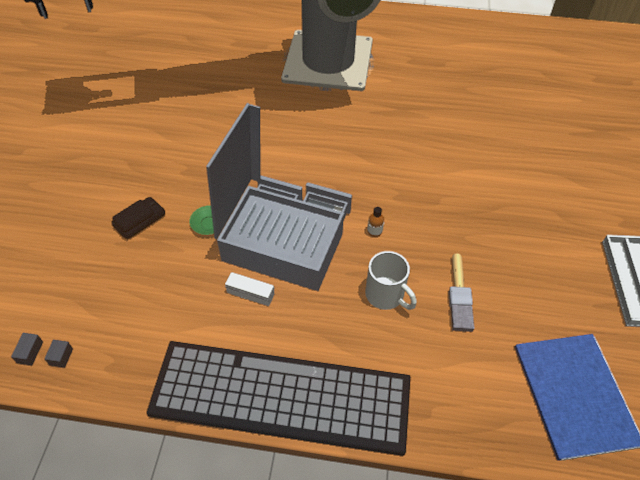

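View pics/side0.png

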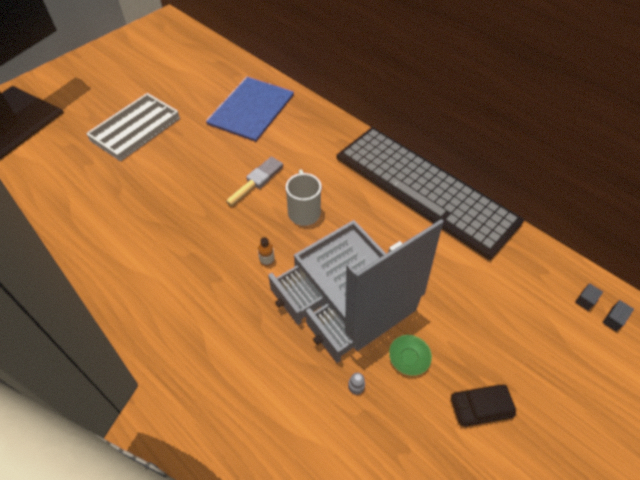

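The scene view shows the case open: drawer fronts are around (262–350, 185–205) and the lid stands nearly upright, from the hinge at (212–260, 240) to the top at (250, 107). The side view agrees, with the bottle at (266, 255), objective at (357, 385) and dish at (410, 355). Next I'll close the fingers and bring the wrist camera in front of the case.

Call:
send_rows:
  steps:
    - [[0,0,2],[0,0,0]]
    - [[0.3,1,3.3],[0,0,-0.05]]
    - [[0.8,3,3.3],[0,0,-0.1]]
    - [[1.4,5,3.3],[0,0,-0.2]]
    - [[2,7,3.3],[0,0,-0.3]]
    - [[2.6,9,3.3],[0,0,-0.4]]
    - [[3.2,11,3.3],[0,0,-0.42]]
    - [[3.8,13,3.3],[0,0,-0.42]]
    - [[4.4,15,3.3],[0,0,-0.42]]
    - [[5,17,3.3],[0,0,-0.42]]
  fingers: 1

```text
time: 2.55
tool_pos: [397.8, -35.4, 330.7]
tcp_rot: [180.0, -0.1, 0.3]
ft_force: [1.3, -0.3, -0.1]
finger_gap: -0.2
grip_force: 0.0
```

```bash
python3 - <<'E'
from h import *
S={}
s0=sense();print(s0["time"],s0["tool_pos"],s0["tcp_rot"],s0["finger_gap"])
for c in("scene","side","wrist"):
    S[c]=shot(c)
print(np.round(S["wrist"]["K"],1).tolist(),np.round(S["wrist"]["pose"],2).tolist())
cv2.imwrite("pics/wrist1.png",S["wrist"]["img"][:,:,::-1])
a=cv2.resize(S["scene"]["img"][95:295,185:385],(800,800)[:2],interpolation=cv2.INTER_CUBIC)[:, :]
cv2.imwrite("pics/sc1.png",cv2.resize(S["scene"]["img"][95:295,180:400],None,fx=3,fy=3,interpolation=cv2.INTER_CUBIC)[:600,:,::-1])
names="case drawer_left_knob drawer_right_knob lid_hinge lid_edge oil_bottle objective dish".split()
for n in names:
    R=[]
    for c in S:
        f=finder.pinpoint(n,c)
        if f:
            px=np.array(f[0]["at"])*[640,480];R.append(ray(S[c],px,c));print(n,c,px.round(1),round(f[0]["confidence"],2), plane(R[-1],0).round(0))
    if len(R)>=2:
        p,e=tri(R);print("   ",p.round(1),np.round(e,1))
E
```

```text
2.55 [397.77518961 -35.4396786  330.69171137] [ 1.79977881e+02 -8.48764118e-02  3.12779842e-01] -0.20621290416215346
[[371.6, 0.0, 320.2], [0.0, 371.6, 241.0], [0.0, 0.0, 1.0]] [[0.01, 0.96, 0.29, 472.29], [-1.0, 0.02, 0.0, -30.77], [-0.0, -0.29, 0.96, 473.3], [0.0, 0.0, 0.0, 1.0]]
case scene [287.5 245.6] 0.74 [620.   2.   0.]
case side [352.3 291.4] 0.72 [623.  -4.   0.]
case wrist [300.5  15.2] 0.65 [625.  -2.   0.]
    [623.1  -1.4   1.3] [4.3 3.2 1.7]
drawer_left_knob scene [333.2 193.5] 0.84 [464.  77.  -0.]
drawer_left_knob side [274.9 306.2] 0.6 [492.  86.   0.]
drawer_left_knob wrist [234.5 121.8] 0.67 [486.  80.   0.]
    [484.4  76.8  22.3] [2.  0.2 1.9]
drawer_right_knob scene [284.7 185.2] 0.77 [457. -34.   0.]
drawer_right_knob side [315.3 342.6] 0.89 [491. -26.   0.]
drawer_right_knob wrist [324.9 122.2] 0.56 [484. -35.   0.]
    [482.1 -32.3  27.2] [4.1 1.5 2.8]
lid_hinge scene [233.7 208.7] 0.84 [ 541. -131.    0.]
lid_hinge side [393.7 314.1] 0.89 [641. -98.  -0.]
lid_hinge wrist [392.9  22.1] 0.96 [ 621. -119.    0.]
    [ 600.6 -109.4   73.9] [1.2 5.5 4.7]
lid_edge scene [223.5 134.5] 0.77 [ 321. -208.    0.]
lid_edge side [404.1 242. ] 0.64 [795.  -6.   0.]
    [ 605.6 -100.   285.5] [3.3 3.3]
oil_bottle scene [375.9 231.1] 0.91 [554. 180.   0.]
oil_bottle wrist [163.9  77.5] 0.93 [551. 179.   0.]
    [551.8 180.1  -2.8] [0. 0.]
objective scene [284.5 181.5] 0.64 [446. -36.   0.]
objective side [356.3 383.4] 0.5 [ 484. -134.    0.]
objective wrist [402.1 130.3] 0.68 [ 477. -134.    0.]
    [472.3 -99.3  18. ] [67.3 38.1 30. ]
dish scene [203.  221.3] 0.73 [ 585. -187.    0.]
dish side [409.7 353.1] 0.66 [ 597. -170.    0.]
dish wrist [433.5  49.5] 0.85 [ 588. -173.    0.]
    [ 590.6 -175.2    9.7] [8.8 4.7 6.5]
```

View pics/wrist1.png

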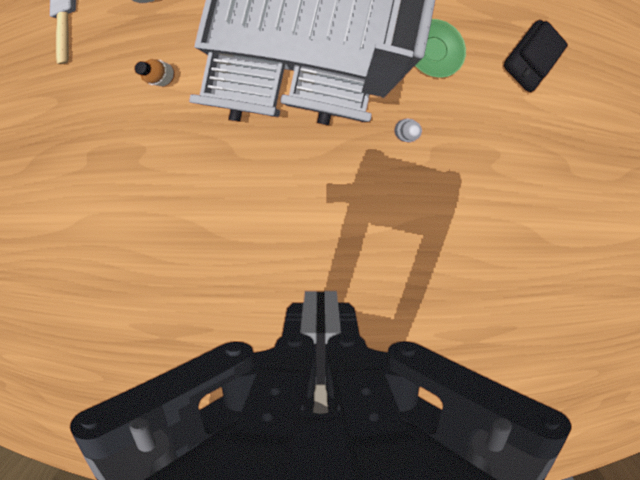

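View pics/sc1.png

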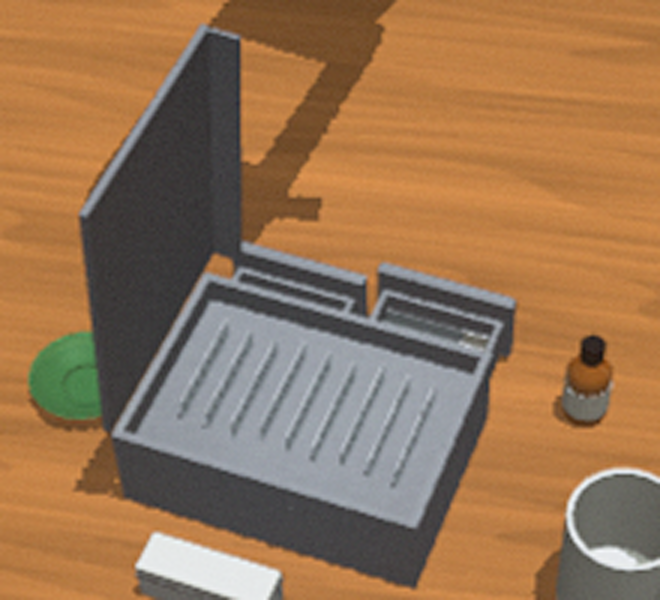

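The wrist view shows both drawer fronts (left from (192, 97) to (280, 114), right from (284, 98) to (372, 118)) with knobs at (235, 115) and (324, 117). The objective is at (405, 130). The crop shows the lid's inner face and the case yawed by about -11°. I'll fit the case model to all of these.

```bash
cat > fit.py <<'E'
from h import *
from scipy.optimize import least_squares
def proj(s,p,cam):
    K=np.array(s["K"]);P=np.array(s["pose"]);q=P[:3,:3].T@(p-P[:3,3]);v=np.array([q[0],-q[1],-q[2]])
    if cam=="wrist":
        h=np.hypot(v[0],v[1]);r=np.arctan2(h,v[2]);u=v[:2]/h*r
    else:u=v[:2]/v[2]
    return u*K[0,0]+K[:2,2]
def model(q,n):
    x,y,ps,dl,dr,th=q;c,s=np.cos(ps),np.sin(ps)
    def lid(X,a,b):return np.array([X,-105+a*np.cos(th)-b*np.sin(th),72.5+a*np.sin(th)+b*np.cos(th)])
    L={"case":(0,0,0),"drawer_left_knob":(-94-dl,52.5,28),"drawer_right_knob":(-94-dr,-52.5,28),"lid_hinge":lid(0,0,0),"lid_edge":lid(0,210,6),
    "dlo":(-80-dl,103,60),"dli":(-80-dl,2,60),"dri":(-80-dr,-2,60),"dro":(-80-dr,-103,60),"br":(80,-105,72),"bl":(80,105,72),"lb":lid(80,210,3),"lf":lid(-89,210,3)}[n]
    L=np.array(L,float);return np.array([x+c*L[0]-s*L[1],y+s*L[0]+c*L[1],L[2]])
def fit(obs,S,q0=(620,0,-.2,40,40,1.6)):
    f=lambda q:np.concatenate([proj(S[c],model(q,n),c)-px for n,c,px in obs])
    r=least_squares(f,q0,loss="soft_l1",f_scale=2,x_scale=(10,10,.1,10,10,.1));return r.x,f(r.x).reshape(-1,2)
E
python3 - <<'E'
from fit import *
S={c:shot(c) for c in("scene","side","wrist")}
obs=[]
for n in "case drawer_left_knob drawer_right_knob lid_hinge lid_edge".split():
    for c in S:
        f=finder.pinpoint(n,c)
        if f and f[0]["confidence"]>.4: obs.append((n,c,np.array(f[0]["at"])*[640,480]))
for n,px in dict(dlo=(192,97),dli=(280,114),dri=(284,98),dro=(372,118)).items():obs.append((n,"wrist",np.array(px,float)))
for n,px in dict(br=(218.3,240),bl=(319,270),lb=(207.7,166.7),lf=(248.3,104)).items():obs.append((n,"scene",np.array(px,float)))
q,r=fit(obs,S);print(q.round(3))
for o,e in zip(obs,r):print(o[0],o[1],e.round(1))
for n in ["drawer_left_knob","drawer_right_knob","lid_hinge","lid_edge","dlo","dli","dri","dro"]:print(n,model(q,n).round(1))
print(plane(ray(S["wrist"],(405,132),"wrist"),25))
E
```

```text
[ 6.19924e+02 -6.74500e+00 -1.74000e-01  5.07100e+01  3.62950e+01
  1.49300e+00]
case scene [-0.8  0.9]
case side [0.5 0.7]
case wrist [1.6 2.5]
drawer_left_knob scene [-2.5  0.1]
drawer_left_knob side [0.5 0.6]
drawer_left_knob wrist [ 5.6 -2.2]
drawer_right_knob scene [-2.5  0.5]
drawer_right_knob side [2.5 3.5]
drawer_right_knob wrist [-0.9 -2.6]
lid_hinge scene [-0.2 -2.7]
lid_hinge side [-0.2 -0.7]
lid_hinge wrist [ 2.2 -3.1]
lid_edge scene [1.  0.3]
lid_edge side [-0.9  1.3]
dlo wrist [-6.9  5.8]
dli wrist [-9.3 -0.5]
dri wrist [-7.5  3.3]
dro wrist [-4.8 -0.4]
br scene [-1.7  0.5]
bl scene [ 0.3 -0.3]
lb scene [0.2 0.5]
lf scene [-1.1 -1.4]
drawer_left_knob [486.5  70.1  28. ]
drawer_right_knob [482.5 -35.8  28. ]
lid_hinge [ 601.7 -110.2   72.5]
lid_edge [ 603.5 -100.1  282.3]
dlo [509.1 117.4  60. ]
dli [491.5  17.9  60. ]
dri [505.   11.5  60. ]
dro [487.5 -88.   60. ]
[ 473.25960498 -138.93564231   25.        ]
```

```bash
python3 - <<'E'
import numpy as np
from scipy.spatial.transform import Rotation as R
ps=-.174;c,s=np.cos(ps),np.sin(ps);u=np.array([c,s]);v=np.array([-s,c]);o=np.array([620,-6.7])
print((R.from_rotvec(-.44*np.array([v[0],v[1],0]))*R.from_rotvec([0,0,-.18])).as_rotvec())
w=lambda x,y:(o+x*u+y*v).round(1)
for n,y,d in(("L",52.5,51),("R",-25,36)):print(n,"pre",w(-91-d-30,y),"contact",w(-91-d,y),"home",w(-91,y))
print(((w(-172,52.5)-[397.8,-35.4])/30), (46-330.7)/30)
E
```

```text
[-0.03696579 -0.43903335 -0.17708348]
L pre [459.7  74.8] contact [489.2  69.6] home [539.5  60.8]
R pre [461.   -4.1] contact [490.6  -9.3] home [526.  -15.6]
[2.06333333 3.67333333] -9.49
```

Call:
send_rows:
  steps:
    - [[0.3,1,-1.5],[-0.01,-0.11,-0.045]]
    - [[0.6,2,-3],[-0.018,-0.22,-0.09]]
    - [[0.9,3,-4.5],[-0.028,-0.33,-0.13]]
    - [[1.2,3.7,-6],[-0.037,-0.439,-0.177]]
    - [[1.5,3.7,-7.5],[-0.037,-0.439,-0.177]]
    - [[1.8,3.7,-8.7],[-0.037,-0.439,-0.177]]
    - [[2.0,3.7,-9.5],[-0.037,-0.439,-0.177]]
    - [[2.0,3.7,-9.5],[-0.037,-0.439,-0.177]]
    - [[2.0,3.7,-9.5],[-0.037,-0.439,-0.177]]
  fingers: 1

```text
time: 5.92
tool_pos: [458.0, 73.7, 46.4]
tcp_rot: [-180.0, -25.3, -10.0]
ft_force: [1.0, 0.1, -0.3]
finger_gap: 0.1
grip_force: 0.0
```

```bash
python3 - <<'E'
from fit import *
S={c:shot(c) for c in("scene","side","wrist")}
cv2.imwrite("pics/side2.png",cv2.resize(S["side"]["img"][200:400,200:440],None,fx=3,fy=3,interpolation=cv2.INTER_CUBIC)[:,:,::-1])
print(sense()["tool_pos"],sense()["tcp_rot"])
E
```

```text
[458.67566576  73.77885703  47.11694648] [-179.93956476  -25.36208275  -10.00701794]
```

View pics/side2.png

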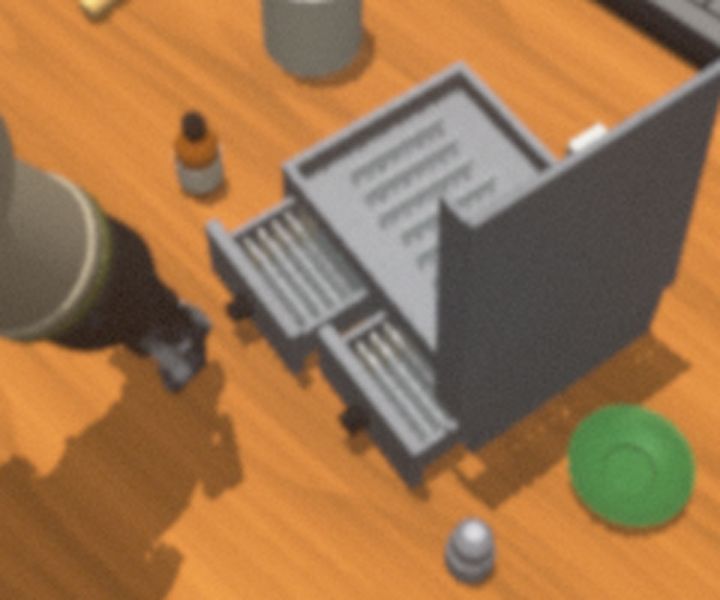

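The crop shows the finger tips at about (180, 380), in front of the left knob at (240, 305) and clear of the bottle. I'll push along the case's +x.

Call:
send_rows:
  steps:
    - [[0.23,-0.04,0],[0,0,0]]
    - [[0.46,-0.08,0],[0,0,0]]
    - [[0.69,-0.12,0],[0,0,0]]
    - [[0.92,-0.16,0],[0,0,0]]
    - [[1.15,-0.2,0],[0,0,0]]
    - [[1.38,-0.24,0],[0,0,0]]
    - [[1.61,-0.28,0],[0,0,0]]
    - [[1.84,-0.32,0],[0,0,0]]
    - [[2.07,-0.36,0],[0,0,0]]
    - [[2.3,-0.4,0],[0,0,0]]

```text
time: 7.32
tool_pos: [526.9, 61.5, 45.1]
tcp_rot: [180.0, -25.2, -10.0]
ft_force: [-1.8, -0.6, -0.2]
finger_gap: 0.0
grip_force: 0.7
```

Call:
send_rows:
  steps:
    - [[0.07,-0.01,0],[0,0,0]]
    - [[0.13,-0.023,0],[0,0,0]]
    - [[0.13,-0.023,0],[0,0,0]]

```text
time: 7.7
tool_pos: [530.7, 61.0, 45.5]
tcp_rot: [-180.0, -25.2, -10.0]
ft_force: [-0.5, -0.3, 0.6]
finger_gap: -0.1
grip_force: 0.0
```

Call:
send_rows:
  steps:
    - [[0.07,-0.012,0],[0,0,0]]
    - [[0.13,-0.023,0],[0,0,0]]

```text
time: 7.95
tool_pos: [534.5, 60.3, 45.4]
tcp_rot: [-180.0, -25.2, -10.0]
ft_force: [-2.0, -0.6, 0.6]
finger_gap: 0.0
grip_force: 0.6
```

Call:
send_rows:
  steps:
    - [[0.05,-0.009,0],[0,0,0]]
    - [[0.1,-0.018,0],[0,0,0]]

```text
time: 8.2
tool_pos: [537.5, 59.7, 45.3]
tcp_rot: [-180.0, -25.2, -10.0]
ft_force: [-1.7, -0.4, 1.0]
finger_gap: -0.1
grip_force: 0.6
```

Call:
send_rows:
  steps:
    - [[0.04,-0.007,0],[0,0,0]]
    - [[0.08,-0.014,0],[0,0,0]]

```text
time: 8.45
tool_pos: [539.9, 59.3, 45.3]
tcp_rot: [-180.0, -25.2, -10.0]
ft_force: [-1.6, 0.4, 0.4]
finger_gap: -0.0
grip_force: 0.6
```

Call:
send_rows:
  steps:
    - [[0.03,-0.005,0],[0,0,0]]
    - [[0.06,-0.01,0],[0,0,0]]

```text
time: 8.7
tool_pos: [541.6, 59.0, 45.3]
tcp_rot: [180.0, -25.2, -10.0]
ft_force: [-1.3, 0.1, -0.5]
finger_gap: 0.0
grip_force: 0.6
```

Call:
send_rows:
  steps:
    - [[0.03,-0.005,0],[0,0,0]]
    - [[0.06,-0.01,0],[0,0,0]]

```text
time: 8.95
tool_pos: [542.8, 58.7, 45.0]
tcp_rot: [180.0, -25.1, -10.0]
ft_force: [-12.2, 1.5, 10.4]
finger_gap: -0.3
grip_force: 6.3
```

Call:
send_rows:
  steps:
    - [[0.03,-0.005,0],[0,0,0]]
    - [[0.06,-0.01,0],[0,0,0]]

```text
time: 9.2
tool_pos: [543.1, 58.7, 44.2]
tcp_rot: [180.0, -24.9, -10.0]
ft_force: [-23.6, 4.6, 14.6]
finger_gap: -0.0
grip_force: 12.3
```

The left drawer hit its stop at x of about 543. I'll back off and move across to the right drawer, on its inner half to stay clear of the lid's lip.

Call:
send_rows:
  steps:
    - [[-0.8,0.14,0.05],[0,0,0]]
    - [[-2.3,0.4,0.05],[0,0,0]]
    - [[-2.6,-0.9,0.05],[0,0,0]]
    - [[-2.75,-2.1,0.05],[0,0,0]]
    - [[-2.75,-2.1,0.05],[0,0,0]]
    - [[-2.55,-2.135,0.05],[0,0,0]]
    - [[-2.3,-2.18,0.05],[0,0,0]]
    - [[-2.05,-2.22,0.05],[0,0,0]]
    - [[-1.8,-2.265,0.05],[0,0,0]]
    - [[-1.55,-2.31,0.05],[0,0,0]]

```text
time: 10.45
tool_pos: [499.0, -10.6, 46.5]
tcp_rot: [-180.0, -25.2, -9.9]
ft_force: [-2.0, 0.6, 1.4]
finger_gap: 0.1
grip_force: 0.7
```

Call:
send_rows:
  steps:
    - [[0.2,-0.035,0],[0,0,0]]
    - [[0.4,-0.07,0],[0,0,0]]
    - [[0.55,-0.1,0],[0,0,0]]
    - [[0.7,-0.123,0],[0,0,0]]

```text
time: 10.95
tool_pos: [519.7, -14.7, 46.6]
tcp_rot: [180.0, -25.2, -10.0]
ft_force: [-1.2, 0.2, -0.9]
finger_gap: -0.2
grip_force: 0.7
```

Call:
send_rows:
  steps:
    - [[0.1,-0.018,0],[0,0,0]]
    - [[0.2,-0.035,0],[0,0,0]]

```text
time: 11.2
tool_pos: [525.7, -15.8, 46.7]
tcp_rot: [180.0, -25.2, -10.0]
ft_force: [-2.7, -0.5, -0.9]
finger_gap: 0.2
grip_force: 0.7
```

Call:
send_rows:
  steps:
    - [[0.04,-0.007,0],[0,0,0]]
    - [[0.07,-0.012,0],[0,0,0]]

```text
time: 11.45
tool_pos: [527.7, -16.1, 46.7]
tcp_rot: [180.0, -25.2, -10.0]
ft_force: [-4.6, -0.4, 2.0]
finger_gap: -0.1
grip_force: 2.4
```

Call:
send_rows:
  steps:
    - [[0.02,-0.003,0],[0,0,0]]
    - [[0.04,-0.007,0],[0,0,0]]

```text
time: 11.7
tool_pos: [528.0, -16.1, 46.4]
tcp_rot: [180.0, -25.1, -10.0]
ft_force: [-16.7, 1.9, 12.5]
finger_gap: 0.4
grip_force: 8.5
```

```bash
python3 - <<'E'
from fit import *
S={c:shot(c) for c in("scene","side")}
print(sense()["tool_pos"],sense()["ft_force"])
cv2.imwrite("pics/side3.png",cv2.resize(S["side"]["img"][200:400,200:440],None,fx=3,fy=3,interpolation=cv2.INTER_CUBIC)[:,:,::-1])
E
```

```text
[527.91113719 -16.11059673  46.41372489] [-15.11066636   1.83623519  10.75784891]
```

Both drawers are at their stops. I'll retreat, straighten the tool, rise over the lid and cross to its outer side.

Call:
send_rows:
  steps:
    - [[-1,0.17,0],[0,0,0]]
    - [[-2.6,0.45,0.5],[0,0,0]]
    - [[-2.6,0.45,2.4],[0.019,0.108,0]]
    - [[-2.6,0.45,4.4],[0.038,0.216,0]]
    - [[-2.6,0.45,6.4],[0.057,0.325,0]]
    - [[-2.6,0.45,8.4],[0.076,0.433,0]]
    - [[-2.6,0.45,10.4],[0.076,0.433,0]]
    - [[-1.2,-1,10.5],[0.076,0.433,0]]
    - [[0.3,-2.6,10.5],[0.076,0.433,0]]
    - [[1.5,-4,10.5],[0.076,0.433,0]]

```text
time: 13.05
tool_pos: [575.7, -137.7, 362.3]
tcp_rot: [180.0, -0.1, -9.9]
ft_force: [0.0, 0.9, 1.0]
finger_gap: 0.2
grip_force: 0.0
```

```bash
python3 - <<'E'
from fit import *
S={c:shot(c) for c in("scene","side","wrist")}
s=sense();print(s["time"],s["tool_pos"],s["tcp_rot"])
cv2.imwrite("pics/side3.png",cv2.resize(S["side"]["img"][200:400,200:440],None,fx=3,fy=3,interpolation=cv2.INTER_CUBIC)[:,:,::-1])
obs=[]
for n in "case drawer_left_knob drawer_right_knob lid_hinge lid_edge".split():
    for c in S:
        f=finder.pinpoint(n,c)
        if f and f[0]["confidence"]>.4: obs.append((n,c,np.array(f[0]["at"])*[640,480]))
q,r=fit(obs,S,(620,-7,-.174,0,0,1.5));print(q.round(3))
for o,e in zip(obs,r):print(o[0],o[1],e.round(1))
E
```

```text
13.2 [ 574.88733726 -138.37047858  358.94033731] [-179.98362768    0.19535452  -10.1282943 ]
[ 6.1891e+02 -5.1760e+00 -1.8100e-01 -1.7430e+00 -1.1697e+01  1.5190e+00]
case scene [-0.8  1.7]
case side [ 0.8 -2.2]
case wrist [2.1 4.9]
drawer_left_knob side [-2.   0.7]
drawer_left_knob wrist [ 0.8 -1.5]
drawer_right_knob scene [133.  -23.1]
drawer_right_knob side [ 3.  -1.3]
lid_hinge scene [-1.1  1. ]
lid_hinge side [-1.2 -1.7]
lid_hinge wrist [-0.1 -0.5]
lid_edge scene [0.1 1.4]
lid_edge side [-1.7  4. ]
```

View pics/side3.png

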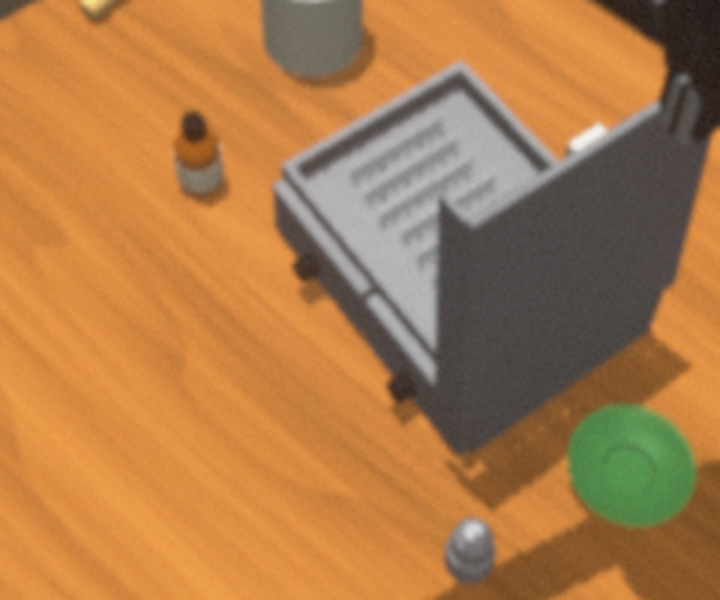

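The crop shows both drawer fronts flush, meeting at (370, 300). The bystanders are unmoved, the lid is upright and the finger is above it at about (680, 110). I'll descend on the outer side and work out the arc.

Call:
send_rows:
  steps:
    - [[0.6,-1.1,0],[0,0,0]]
    - [[0.6,-1.1,0],[0,0,0]]
    - [[0.6,-1.1,-1.5],[0,0,0]]
    - [[0.6,-1.1,-3],[0,0,0]]
    - [[0.6,-1.1,-3.5],[0,0,0]]
    - [[0.6,-1.1,-3.5],[0,0,0]]

```text
time: 14.7
tool_pos: [591.5, -168.8, 256.4]
tcp_rot: [-180.0, 0.1, -10.0]
ft_force: [-0.0, -0.0, 0.0]
finger_gap: -0.1
grip_force: 0.0
```

```bash
python3 - <<'E'
from fit import *
s=sense();p0=s["tool_pos"];print(p0,s["ft_force"])
ps=-.175;v=np.array([-np.sin(ps),np.cos(ps)]);o=np.array([619.7,-6.5])
for th in np.r_[1.65,1.55,1.45,1.35,np.arange(1.25,0.05,-.1),.05,0]:
    Y=-105+185*np.cos(th)-6*np.sin(th)-14.5;z=72.5+185*np.sin(th)+6*np.cos(th)
    t=np.r_[o+Y*v,z];print(round(th,2),t.round(0),((t-p0)/30).round(2).tolist())
E
```

```text
[ 591.45860007 -168.78683132  256.36604783] [-0.00643279 -0.03473937  0.02598863]
1.65 [ 595. -144.  256.] [0.13, 0.81, 0.0]
1.55 [ 599. -126.  258.] [0.24, 1.42, 0.04]
1.45 [ 602. -108.  257.] [0.34, 2.02, 0.02]
1.35 [605. -90. 254.] [0.45, 2.62, -0.07]
1.25 [608. -72. 250.] [0.55, 3.21, -0.21]
1.15 [611. -55. 244.] [0.65, 3.79, -0.42]
1.05 [614. -39. 236.] [0.75, 4.34, -0.68]
0.95 [617. -23. 226.] [0.84, 4.86, -1.0]
0.85 [619.  -8. 215.] [0.93, 5.35, -1.36]
0.75 [622.   5. 203.] [1.01, 5.8, -1.78]
0.65 [624.  17. 189.] [1.08, 6.2, -2.24]
0.55 [626.  28. 174.] [1.14, 6.56, -2.74]
0.45 [627.  37. 158.] [1.2, 6.87, -3.27]
0.35 [629.  45. 142.] [1.24, 7.12, -3.83]
0.25 [630.  51. 124.] [1.28, 7.32, -4.41]
0.15 [631.  55. 106.] [1.3, 7.46, -5.01]
0.05 [631.  57.  88.] [1.32, 7.54, -5.62]
0.0 [631.  58.  78.] [1.32, 7.56, -5.93]
```

Call:
send_rows:
  steps:
    - [[0.13,0.81,0],[0,0,0]]
    - [[0.24,1.42,0.04],[0,0,0]]
    - [[0.29,1.72,0.03],[0,0,0]]
    - [[0.34,2.02,0.02],[0,0,0]]
    - [[0.4,2.32,-0.02],[0,0,0]]
    - [[0.45,2.62,-0.07],[0,0,0]]
    - [[0.5,2.92,-0.14],[0,0,0]]
    - [[0.55,3.21,-0.21],[0,0,0]]
    - [[0.6,3.5,-0.31],[0,0,0]]
    - [[0.65,3.79,-0.42],[0,0,0]]

```text
time: 15.95
tool_pos: [611.6, -54.9, 244.0]
tcp_rot: [180.0, -0.0, -10.0]
ft_force: [0.2, -1.4, 0.5]
finger_gap: 0.2
grip_force: 0.6
```

Call:
send_rows:
  steps:
    - [[0.05,0.28,-0.12],[0,0,0]]
    - [[0.1,0.55,-0.26],[0,0,0]]
    - [[0.15,0.81,-0.41],[0,0,0]]
    - [[0.19,1.07,-0.58],[0,0,0]]
    - [[0.24,1.32,-0.75],[0,0,0]]
    - [[0.28,1.56,-0.94],[0,0,0]]
    - [[0.36,2.01,-1.36],[0,0,0]]
    - [[0.43,2.41,-1.82],[0,0,0]]
    - [[0.46,2.59,-2.06],[0,0,0]]
    - [[0.49,2.77,-2.32],[0,0,0]]

```text
time: 17.2
tool_pos: [625.9, 28.0, 173.7]
tcp_rot: [180.0, 0.0, -10.0]
ft_force: [-0.7, -0.1, 1.1]
finger_gap: -0.1
grip_force: 0.4
```

Call:
send_rows:
  steps:
    - [[0.03,0.16,-0.26],[0,0,0]]
    - [[0.06,0.31,-0.53],[0,0,0]]
    - [[0.08,0.44,-0.8],[0,0,0]]
    - [[0.1,0.56,-1.09],[0,0,0]]
    - [[0.12,0.66,-1.38],[0,0,0]]
    - [[0.14,0.76,-1.67],[0,0,0]]
    - [[0.15,0.83,-1.97],[0,0,0]]
    - [[0.16,0.9,-2.27],[0,0,0]]
    - [[0.17,0.94,-2.57],[0,0,0]]

```text
time: 18.32
tool_pos: [631.2, 55.9, 96.8]
tcp_rot: [180.0, -0.0, -10.0]
ft_force: [0.5, 0.6, -0.1]
finger_gap: 0.2
grip_force: 0.3
```

Lid angle is about 0.1 rad. I'll press down gently.

Call:
send_rows:
  steps:
    - [[0.01,0.03,-0.15],[0,0,0]]
    - [[0.01,0.04,-0.3],[0,0,0]]
    - [[0.01,0.05,-0.4],[0,0,0]]
    - [[0.01,0.05,-0.48],[0,0,0]]

```text
time: 18.82
tool_pos: [631.6, 57.3, 83.1]
tcp_rot: [180.0, -0.0, -10.0]
ft_force: [-0.3, 0.3, 0.1]
finger_gap: -0.1
grip_force: 0.3
```

Call:
send_rows:
  steps:
    - [[0,0,-0.04],[0,0,0]]
    - [[0,0,-0.07],[0,0,0]]

```text
time: 19.08
tool_pos: [631.7, 57.3, 81.1]
tcp_rot: [180.0, -0.0, -10.0]
ft_force: [-0.5, 0.6, 0.1]
finger_gap: -0.3
grip_force: 0.2
```

Call:
send_rows:
  steps:
    - [[0,0,-0.03],[0,0,0]]
    - [[0,0,-0.06],[0,0,0]]

```text
time: 19.32
tool_pos: [631.7, 57.3, 79.3]
tcp_rot: [180.0, -0.0, -10.0]
ft_force: [0.6, 0.5, 0.9]
finger_gap: 0.2
grip_force: 0.3
```

Call:
send_rows:
  steps:
    - [[0,0,-0.02],[0,0,0]]
    - [[0,0,-0.03],[0,0,0]]
    - [[0,0,-0.03],[0,0,0]]

```text
time: 19.7
tool_pos: [631.6, 57.3, 78.6]
tcp_rot: [180.0, -0.0, -10.0]
ft_force: [-1.4, -0.0, 3.8]
finger_gap: 0.2
grip_force: 1.7
```

Contact at z = 78.6 with the force rising, which matches the lid's shut height. I'll press slightly more, then lift off and move clear.

Call:
send_rows:
  steps:
    - [[0,0,-0.02],[0,0,0]]
    - [[0,0,-0.02],[0,0,0]]

```text
time: 19.95
tool_pos: [631.7, 57.3, 78.5]
tcp_rot: [180.0, -0.0, -10.0]
ft_force: [-4.6, 0.5, 7.9]
finger_gap: -0.3
grip_force: 3.7
```

Call:
send_rows:
  steps:
    - [[0,0,0.5],[0,0,0]]
    - [[0,0,2],[0,0,0]]
    - [[0,0,4],[0,0,0]]
    - [[0,0,6],[0,0,0]]
    - [[-1.5,-1,7.5],[0,0,0]]
    - [[-3,-2,8.5],[0,0,0]]
    - [[-4.5,-3,8.5],[0,0,0]]
    - [[-6,-4,8.5],[0,0,0]]
    - [[-7,-5,8.5],[0,0,0]]
    - [[-7,-5,8.5],[0,0,0]]

```text
time: 21.2
tool_pos: [420.2, -94.3, 334.0]
tcp_rot: [179.9, -0.2, -10.2]
ft_force: [0.1, 0.5, 0.8]
finger_gap: -0.4
grip_force: 0.0
```

```bash
python3 - <<'E'
from fit import *
S={c:shot(c) for c in("scene","side","wrist")}
s=sense();print(s["time"],s["tool_pos"])
a=S["side"]["img"][200:400,200:440];b=S["scene"]["img"][120:320,180:420]
cv2.imwrite("pics/fin.png",cv2.resize(np.hstack([a,b]),None,fx=1.66,fy=1.66,interpolation=cv2.INTER_CUBIC)[:,:,::-1])
for n in("lid_edge","drawer_left_knob","drawer_right_knob"):
    R=[]
    for c in S:
        f=finder.pinpoint(n,c)
        if f and f[0]["confidence"]>.4:R.append(ray(S[c],np.array(f[0]["at"])*[640,480],c))
    if len(R)>1:
        p,e=tri(R);print(n,p.round(1),np.round(e,1))
E
```

```text
21.35 [421.921617   -92.51594199 333.17859545]
lid_edge [642.2  93.6  79.4] [4.9 4.9]
drawer_left_knob [ 591.   167.5 -193.9] [43.8 44.6 39.3]
drawer_right_knob [516.7 -41.8  44.7] [3.8 3.8]
```

View pics/fin.png

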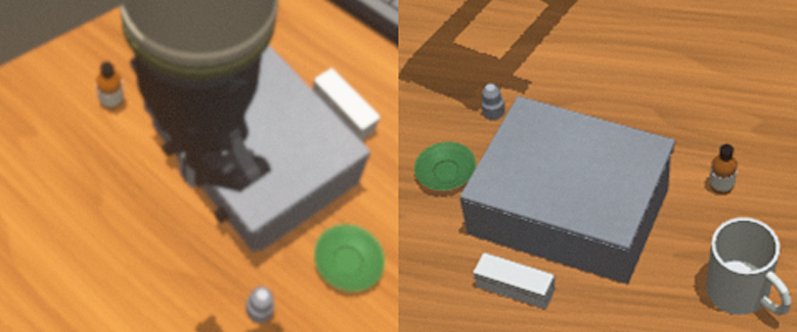

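The picture shows the lid flat, with corners at about (520, 97), (672, 143), (628, 245) and (465, 197). The bystanders are in place and the arm is clear.

```bash
python3 -c "
from bench import order;print(order.hand_in())"
```

```text
the job is handed in; nothing more can be done
None
```

Both drawers were pushed home, then the lid was pushed down flat, and the arm finished clear of everything. The job is handed in, but the hand-in call did not say whether it passed.

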